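# Set an eyelet in a hive-frame side bar at a guarded press

## Robot

A 6-joint arm with a two-finger parallel gripper is mounted at the origin on the work surface. World frame = base frame: x ahead of the robot, y to its left, z up, the work surface at z = 0. Lengths are in m, angles in rad, forces in N, time in s.
With the tool pointing down it reaches from about 0.325 to 0.9 m from the base axis. Payload 3.5 kg.
Tool frame: the origin (TCP) lies on the centre line of the jaws, within the pads' length; the fingertips stand 22 mm ahead of it and the grasp point (between the pads) lies 3 mm ahead of it; z points along the fingers, y is the line along which they close (so a half turn about z gives the same grasp; the last joint's range is limited). The gripper opens to 85 mm and grips with 20 to 120 N. Pads are 22 mm wide; open, the fingers measure 114 mm over their backs; the gripper's body (76 mm by 85 mm) begins 54 mm behind the grasp point. The pads swing forward as they close: fully open they stand 13 mm farther back than shut.
Start: joints at [1.1, 0.276, -0.026, 1.268, 0, 1.467], TCP at [0.225, 0.583, 0.253] pointing down, gripper open.
Joint ranges: [-3.12, 3.12], [-0.85, 1.88], [-1.08, 1.24], [-1.95, 2.15], [-1.57, 1.53], [-3.14, 3.14]. Speed limits (rad/s): [2.57, 2.57, 3.14, 3.14, 3.14, 3.14].

## Interface

Orientations are given as a rotation vector (axis times angle).
In Python, from plant import telemetry, eyes, order gives the robot as it stands.
- The arm moves only by the shell command python3 -m pendant 'ROWS' [FORCE]. ROWS is JSON, a list of rows, each an object of numbers: "claw": the closure, from 0 (fully open) to 1 (shut); "dx", "dy", "dz": the shift along the tool's x, y, z in cm; "turn": the turn about the tool's z in degrees. In form: [{"claw": .., "dx": .., "dy": .., "dz": .., "turn": ..}, ...]. A call has 1 to 12 rows; each row shifts and turns the commanded pose from where the row before left it, along the tool's axes as they then stand; what a row does not reach is not made up. A row lasts 1/10 s, in which the tool goes at most 50 mm and 8.59 degrees, less where a joint would pass 70% of its speed; a pose out of reach is approached as far as the arm can. A call with a gripper value outside its range is refused whole. The fingers move at their own pace and stop on an object; FORCE is the grip in N (left out, the last holds). Time passes only in rows, so rows that do not move let the fingers close. It gives the time, the measured TCP pose, the force, the opening and the grip force at its end, in the units of the state.
- telemetry.get_obs(): the state, without advancing time (a new reading comes with each control period).
- eyes.grab_frame(name): name is "scene" or "top" or "wrist"; returns a dict with "img" (420x560x3 uint8, red, green, blue), "intrinsics" (3x3 intrinsics, pixels), "extrinsics" (4x4, takes a point from camera to world coordinates); the wrist camera has in their place "hand_eye" (4x4, takes a point from camera to tool coordinates, whose origin is the TCP and whose axes are the flange's). Camera axes: x right, y down, z forward; pixel columns grow to the right and rows downward; lengths in m; the calibration is good to about 2 mm. A picture is of the moment at which its call begins: read the wrist's pose just before it. There is no depth.
- order.close_job(): hands the job in; it is judged then, once.
The state is a dict: "time": time; "qpos": joint angles; "qvel": joint speeds; "joint_torque": joint torques, N m; "ee_pos": TCP position; "tcp_rot": TCP orientation; "ft_force": force on the tool from outside, world axes, zero at the start; "ft_torque": the same for the moment, N m; "opening": finger opening in m; "finger_force": force on a finger pad.
Only numpy, scipy, OpenCV 4.12 (cv2) and the standard library are available. Lean on these libraries where they do the work, as an engineer would, in place of code of your own. Each camera call takes 0.05 s, during which the arm holds its last target. There are 200 camera calls.

## Task

With the fingertips, push the wooden side bar that lies in the press's track along the track until its head is fully home against the stop. Then reach down through the window of the yellow guard without touching the guard, press the red lever pad all the way down for about half a second, and let it spring back up, withdrawing the same way. Only push the bar, do not lift it, and leave all the other things on the table where they are.

Things in the scene. Friction and masses are not known exactly. Their poses are not given: they have to be found in the camera images.
- press: Green bench eyelet press, fixed; place and yaw (0.25 rad either way) vary. Origin: underside, beneath the punch, on the bed's centre line; x away from the robot, y left along the bed to the stop, z up. Base plate x -105 to 100, y -75 to 80 mm; steel bed 80 mm wide (x), out to y -325 mm; upper face of both 10 mm above the table. Track: two rails 6 mm high, 38 mm apart, y -180 to 35 mm, bare bed beyond.
- stop (a point): Middle of the foot of the stop face, at the left end of the track, at press x 0, y 30, z 10 mm; axes as the press. The stop is a dark steel block 54 mm wide, 22 mm high, facing -y; it is rigid.
- bar: Loose pine side bar of a hive frame, 34 x 230 x 14 mm (x, y, z), about 55 g, lying flat in the track along press y with 2 mm of play at each side, partly under the guard; a brass eyelet is at its head. Origin: centre of its underside; y points to its head. It starts 30 to 60 mm short of the stop and slides easily.
- bar_head (a point): Middle of the lower edge of the bar's head (left end, +y), 115 mm from its origin; home when it meets point stop.
- bar_tail (a point): Middle of the lower edge of the bar's tail (right end, -y), 115 mm from its origin, standing on the bare bed to the right of the guard and rails, clear above; the end to push. When the bar is home it lies at press y = -200 mm.
- guard: Yellow steel guard fixed round the press, not to be touched; origin and axes as press. Top plate x -105 to 100, y -75 to 75 mm, upper face 150 mm above the table, 6 mm thick, with one rectangular window; corner posts, and rods 52 to 118 mm above the table on the front, left and right sides.
- window (a point): Centre of the guard's window, level with the plate's upper face (press x -40, y 0, z 150 mm); axes as the press. The window measures 80 mm along x and 100 mm along y. Nothing stands above it.
- lever (a joint): Angle of the press lever, rad: 0 is up (rest), 0.22 is all the way down on its rigid stop. Its hinge is along press y at press x 70, z 112 mm; the arm runs from there towards the robot. A spring always pushes it back up: about 3 N at the pad to start it moving, 8 N at the bottom.
- lever_pad (a point): Centre of the upper face of the red pad on the lever's free end, 34 x 44 mm (x, y). At rest beneath the window's centre, 15 mm below the plate's upper face (135 mm above the table); all the way down it is about 25 mm lower (110 mm above the table) and 2 mm nearer the robot. It turns with the lever.
- spare_bar: Another, loose side bar of the same size lying on the table beyond the bed (press x about 85 mm); leave alone. Origin: centre of its underside.
- eyelet_tin: Open round tin of brass eyelets, 72 mm across, 30 mm high, to the left of the press; leave alone. Origin: centre of its underside.
- jar_a: Honey jar with yellow cap, 72 mm across, 95 mm high, far side of the table; leave alone. Origin: centre of its underside.
- jar_b: Honey jar with white cap, 72 mm across, 95 mm high, far side of the table; leave alone. Origin: centre of its underside.
- brush: Bee brush lying at the left of the table; leave alone. Origin: centre of its underside.
- hive_tool: Flat red hive tool with a steel blade, 260 x 42 x 5 mm, lying at the right of the table; leave alone. Origin: on its underside, mid-handle; x towards the blade.
- mug: Blue mug, 80 mm across, 90 mm high, at the right of the table; leave alone. Origin: centre of its underside.
Not all that is in view belongs to the job. What is shaped like the bar but green or purple is not meant.

How it is judged:
By the outcome, as a careful person would: the job done as asked, in the order asked, and still so for the second after the job is handed in, with the robot touching nothing.
It also fails if it takes over 48 s, if anything falls off the work surface, if the arm or the gripper's body presses on something with over 40 N, if the wrist force passes 120 N, or if a joint passes its speed limit or range.

## Working session

There is one attempt and no reset: what is moved stays moved. The work goes in short steps, Python scripts to look and compute and a shell command to move; the robot and the scene stay as the last step left them, time stands still between calls to the robot, and variables do not carry over. Pictures are saved under pics/ and viewed, at most 10 in all, crops included, and the job is handed in when it is done.

```bash
mkdir -p pics; ls
python3 - <<'E'
from plant import telemetry, eyes
import cv2,json,numpy as np,pickle
o=telemetry.get_obs(); print(o['time'],o['ee_pos'],o['tcp_rot'],o['opening'],o['ft_force'])
d={}
for n in('top','scene'):
    f=eyes.grab_frame(n); d[n]=f; cv2.imwrite(f'pics/{n}0.png',cv2.resize(f['img'][:,:,::-1],(800,600),interpolation=cv2.INTER_CUBIC))
    print(n,np.round(f['intrinsics'],1).tolist(),np.round(f['extrinsics'],3).tolist())
pickle.dump(d,open('f0.pkl','wb'))
E
```

```text
pics
0.0 [0.22438256 0.58252785 0.25211697] [-0.57437943 -3.08793565  0.00345665] 0.0855576615728871 [-0.6636052  -0.10212424 -0.23262767]
top [[396.9, 0.0, 282.0], [0.0, 396.9, 216.8], [0.0, 0.0, 1.0]] [[0.016, -0.992, 0.123, 0.366], [-1.0, -0.017, -0.01, 0.017], [0.012, -0.123, -0.992, 1.338], [0.0, 0.0, 0.0, 1.0]]
scene [[520.0, 0.0, 272.1], [0.0, 520.0, 215.7], [0.0, 0.0, 1.0]] [[0.068, 0.813, -0.578, 1.436], [0.998, -0.061, 0.032, -0.025], [-0.009, -0.579, -0.815, 1.433], [0.0, 0.0, 0.0, 1.0]]
```

View pics/top0.png

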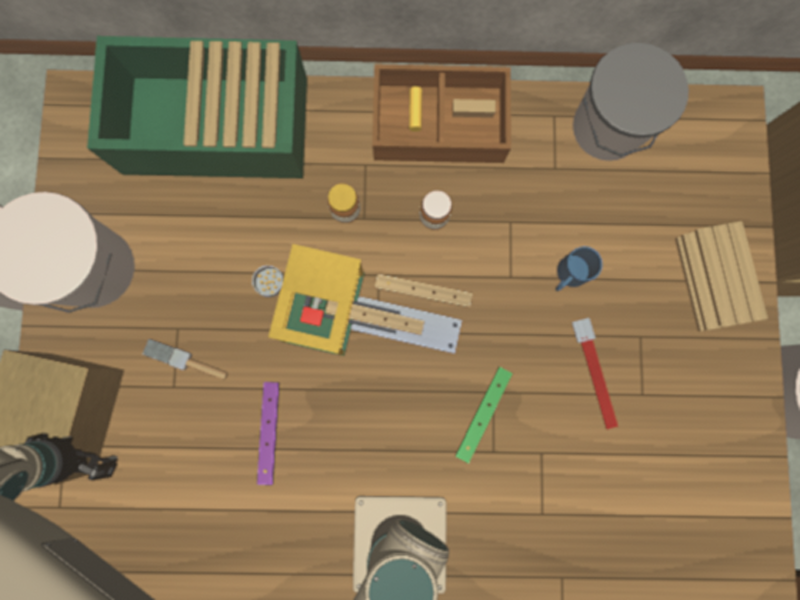

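View pics/scene0.png

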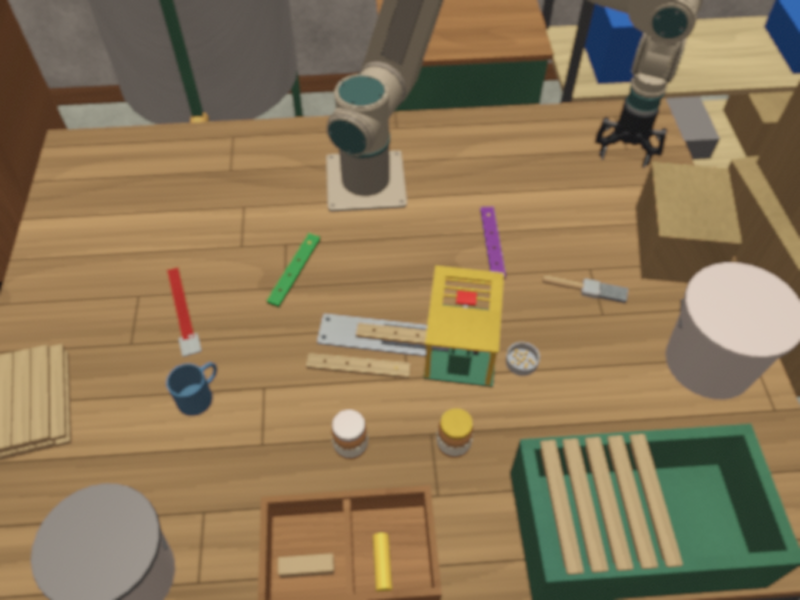

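The top view shows the guard plate corners near (292,245), (361,262), (339,354), (269,338), the red pad at (312,316), the bed end at (458,336) and the bar tail at (423,325). The scene view agrees with this. I'll enlarge both to pick exact points.

Run:
```python
import pickle,cv2,numpy as np
d=pickle.load(open('f0.pkl','rb'))
def crop(n,x,y,w,h,s):
    return cv2.resize(d[n]['img'][y:y+h,x:x+w,::-1],None,fx=s,fy=s,interpolation=cv2.INTER_CUBIC)
a=crop('top',180,165,155,90,5); b=crop('scene',210,180,155,95,5)
cv2.imwrite('pics/ca.png',a); cv2.imwrite('pics/cb.png',b)
```

```text
(no output)
```

View pics/ca.png

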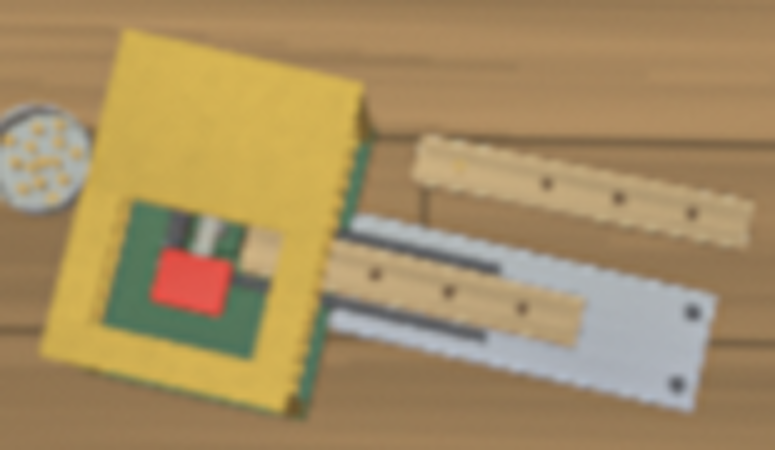

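View pics/cb.png

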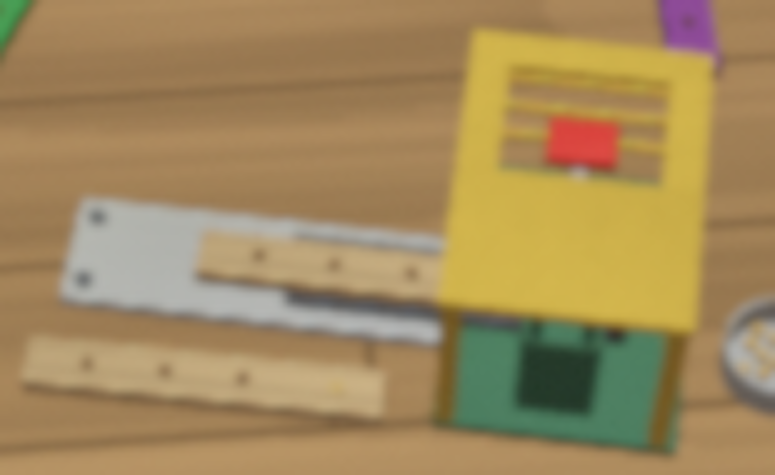

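The crops show the plate, window, bed-end and bar-tail corners clearly, so I'll fit the press pose to them.

```bash
cat > h.py <<'E'
import numpy as np,cv2,pickle
from scipy.optimize import least_squares
from scipy.spatial.transform import Rotation as R
def P2W(p,q):
    q=np.atleast_2d(q)/1000; c,s=np.cos(p[2]),np.sin(p[2])
    return np.c_[p[0]+c*q[:,0]-s*q[:,1],p[1]+s*q[:,0]+c*q[:,1],q[:,2]]
def proj(f,w):
    E=np.linalg.inv(f['extrinsics']); c=w@E[:3,:3].T+E[:3,3]; u=c@np.array(f['intrinsics']).T
    return u[:,:2]/u[:,2:]
E
python3 - <<'E'
from h import *
d=pickle.load(open('f0.pkl','rb'))
plate=[(100,75,150),(100,-75,150),(-105,-75,150),(-105,75,150),(0,50,150),(0,-50,150),(-80,-50,150),(-80,50,150),(40,-325,10),(-40,-325,10)]
pt=np.array([(125,30),(365,88),(285,412),(40,354),(130,200),(283,235),(252,358),(100,322),(717,295),(692,410)])/5+[180,165]-.4
ps=np.array([(695,330),(440,303),(473,28),(715,55),(663,185),(500,168),(510,64),(668,80),(60,298),(85,198)])/5+[210,180]-.4
M=dict(top=(pt,np.array([(585,298),(573,347)])/5+[180,165]-.4),scene=(ps,np.array([(196,276),(202,232)])/5+[210,180]-.4))
for use in(['top'],['scene'],['top','scene']):
    r=least_squares(lambda p:np.concatenate([(proj(d[n],P2W(p,plate))-M[n][0]).ravel() for n in use]),[.6,.2,-.2],loss='soft_l1')
    p=r.x; print(use,p.round(4),r.fun.round(1).tolist())
    t=least_squares(lambda y:np.concatenate([(proj(d[n],P2W(p,[(17,y[0],24),(-17,y[0],24)]))-M[n][1]).ravel() for n in use]),[-230]); print(' tail y',t.x,t.fun.round(1))
print('window',P2W(p,[(-40,0,150)]),'tail',P2W(p,[(0,t.x[0],24)]),'home tail',P2W(p,[(0,-200,10)]))
np.save('p.npy',p)
E
```

```text
['top'] [ 0.5383  0.1906 -0.2098] [0.2, -0.2, -0.0, -0.8, -0.0, 0.0, 0.2, 0.4, -1.0, -0.8, 0.6, -0.4, 0.4, 0.8, -1.6, 0.5, 0.2, 0.1, 0.2, 0.3]
 tail y [-237.32864417] [-0.1 -0.2  0.1 -0. ]
['scene'] [ 0.5362  0.1872 -0.2052] [0.2, -0.1, -0.2, -0.4, 0.3, 0.3, -0.4, -0.2, 0.0, 0.1, -0.4, -0.0, 0.1, 0.1, 0.6, 0.2, 0.1, 0.0, -0.3, 0.0]
 tail y [-239.23716075] [-0.1 -0.9  0.3 -0.7]
['top', 'scene'] [ 0.5372  0.1886 -0.2073] [0.7, 0.2, 0.6, -0.6, 0.7, 0.4, 0.9, 0.8, -0.4, -0.4, 1.3, -0.1, 1.2, 1.1, -0.9, 0.9, 0.8, 0.2, 0.8, 0.3, 0.7, 0.2, 0.3, -0.2, 0.9, 0.5, 0.2, 0.0, 0.6, 0.4, 0.1, 0.2, 0.6, 0.3, 1.1, 0.5, 0.6, 0.1, 0.2, 0.1]
 tail y [-238.04149579] [ 0.8  0.   1.   0.2  0.7 -0.8  1.2 -0.6]
window [[0.4980778  0.19686406 0.15      ]] tail [[ 0.48823169 -0.0443139   0.024     ]] home tail [[ 0.49606078 -0.00708675  0.01      ]]
```

```bash
cat >> h.py <<'E'
def where():
    from plant import telemetry
    o=telemetry.get_obs(); p=np.load('p.npy'); r=R.from_rotvec(o['tcp_rot']).as_matrix()
    d=np.array(o['ee_pos'])-[p[0],p[1],0]; c,s=np.cos(p[2]),np.sin(p[2])
    q=np.array([c*d[0]+s*d[1],-s*d[0]+c*d[1],d[2]])*1000
    print('t',round(o['time'],2),'press-frame TCP mm',q.round(1),'ft',np.round(o['ft_force'],1),'open',round(o['opening'],4),'ff',o['finger_force'])
    ax=np.array([-c,-s]); t=r[:2,0]; print('turn needed deg',-np.degrees(np.arctan2(t[0]*ax[1]-t[1]*ax[0],t@ax)),'tool z',r[:,2].round(3))
    return o,q,r,p
def goal(x,y,z):
    o,q,r,p=where(); w=P2W(p,[(x,y,z)])[0]; print('delta tool cm',(r.T@(w-np.array(o['ee_pos']))*100).round(2))
E
python3 - <<'E'
from h import *
goal(0,-285,252)
d=pickle.load(open('f0.pkl','rb'))
for n,u in(('scene',(448,195)),('top',(85,259)),('top',(65,360))):
    f=d[n];K=np.array(f['intrinsics']);E=f['extrinsics']
    v=E[:3,:3]@np.linalg.solve(K,[*u,1]);print(n,[ (E[:3,3]+v*(z-E[2,3])/v[2]).round(3).tolist() for z in(0,.15,.3)])
E
```

```text
t 0.1 press-frame TCP mm [-387.2  321.2  252.3] ft [-0.5  0.7 -0.3] open 0.0856 ff 0.0
turn needed deg -9.196508219221055 tool z [-0.001 -0.002 -1.   ]
delta tool cm [-47.91 -53.65   0.12]
scene [[0.378, 0.645, 0.0], [0.489, 0.575, 0.15], [0.6, 0.505, 0.3]]
top [[0.379, 0.658, 0.0], [0.377, 0.586, 0.15], [0.376, 0.514, 0.3]]
top [[0.053, 0.697, 0.0], [0.088, 0.621, 0.15], [0.124, 0.545, 0.3]]
```

```bash
python3 -m pendant '[{"claw":1,"dx":-1.5,"dy":-3,"dz":0,"turn":0},{"claw":1,"dx":-2.4,"dy":-3,"dz":0,"turn":0},{"claw":1,"dx":-2.4,"dy":-3,"dz":0,"turn":0},{"claw":1,"dx":-2.4,"dy":-3,"dz":0,"turn":0},{"claw":1,"dx":-2.4,"dy":-3,"dz":0,"turn":0},{"claw":1,"dx":-2.4,"dy":-3,"dz":0,"turn":0},{"claw":1,"dx":-2.4,"dy":-3,"dz":0,"turn":0},{"claw":1,"dx":-2.4,"dy":-3,"dz":0,"turn":0},{"claw":1,"dx":-2.4,"dy":-3,"dz":0,"turn":0},{"claw":1,"dx":-2.4,"dy":-3,"dz":0,"turn":0},{"claw":1,"dx":0,"dy":0,"dz":0,"turn":-4.6},{"claw":1,"dx":0,"dy":0,"dz":0,"turn":-4.6}]' 20; python3 -c "
from h import *; goal(0,-285,252)"
```

```text
time: 1.3
ee_pos: [0.3324, 0.2188, 0.253]
tcp_rot: [-0.325, -3.124, 0.0]
ft_force: [0.1, 0.7, 0.3]
opening: 0.0001
finger_force: 0.0
t 1.3 press-frame TCP mm [-206.6  -12.6  253. ] ft [0.1 0.7 0.3] open 0.0001 ff 0.0
turn needed deg 0.004721618185859382 tool z [-0.001 -0.    -1.   ]
delta tool cm [-20.66 -27.24   0.1 ]
```

```bash
python3 -m pendant '[{"claw":1,"dx":-2.6,"dy":-3.4,"dz":0,"turn":0},{"claw":1,"dx":-2.6,"dy":-3.4,"dz":0,"turn":0},{"claw":1,"dx":-2.6,"dy":-3.4,"dz":0,"turn":0},{"claw":1,"dx":-2.6,"dy":-3.4,"dz":0,"turn":0},{"claw":1,"dx":-2.6,"dy":-3.4,"dz":0,"turn":0},{"claw":1,"dx":-2.6,"dy":-3.4,"dz":0,"turn":0},{"claw":1,"dx":-2.6,"dy":-3.4,"dz":0,"turn":0},{"claw":1,"dx":-2.5,"dy":-3.4,"dz":0,"turn":0},{"claw":1,"dx":0,"dy":0,"dz":3,"turn":0},{"claw":1,"dx":0,"dy":0,"dz":4,"turn":0},{"claw":1,"dx":0,"dy":0,"dz":4,"turn":0},{"claw":1,"dx":0,"dy":0,"dz":3,"turn":0}]'
python3 - <<'E'
from h import *
from plant import eyes
o,q,r,p=where()
f=eyes.grab_frame('wrist'); T=np.eye(4);T[:3,:3]=r;T[:3,3]=o['ee_pos']; E=T@f['hand_eye']
pickle.dump((f,E),open('w1.pkl','wb'))
im=f['img'][:,:,::-1].copy()
f['extrinsics']=E
for a in [(40,-325,10),(-40,-325,10),(17,-238,24),(-17,-238,24),(q[0],q[1],12)]:
    u=proj(f,P2W(p,[a]))[0]; print(a,u.round()); cv2.circle(im,tuple(int(k) for k in u),3,(255,0,255),1)
cv2.imwrite('pics/w1.png',im)
E
```

```text
time: 2.5
ee_pos: [0.4774, -0.0883, 0.1106]
tcp_rot: [-0.325, -3.122, -0.001]
ft_force: [-0.4, 0.1, 0.6]
opening: -0.0003
finger_force: 0.0
t 2.5 press-frame TCP mm [  -1.6 -283.3  110.6] ft [-0.4  0.1  0.6] open -0.0003 ff 0.0
turn needed deg -0.023111169520101615 tool z [-0.003  0.001 -1.   ]
(40, -325, 10) [225. 268.]
(-40, -325, 10) [220. 174.]
(17, -238, 24) [332. 250.]
(-17, -238, 24) [335. 209.]
(np.float64(-1.5981536618682042), np.float64(-283.28351115127003), 12) [274. 223.]
```

View pics/w1.png

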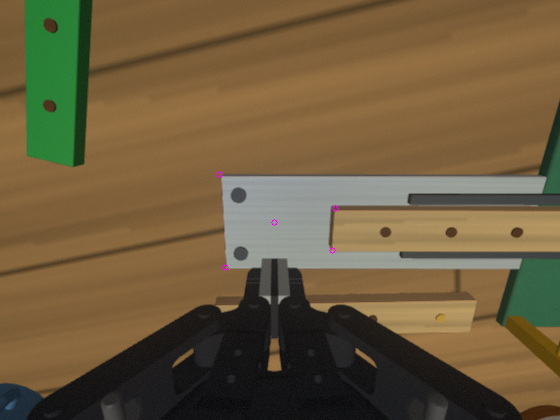

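Bar tail edge at (331,230) and bed corners match the fit to within ~2 px. I'll descend behind the tail and then push slowly.

```bash
python3 -m pendant '[{"claw":1,"dx":-0.15,"dy":0,"dz":3,"turn":0},{"claw":1,"dx":0,"dy":0,"dz":2.5,"turn":0},{"claw":1,"dx":0,"dy":0,"dz":1.4,"turn":0},{"claw":1,"dx":0,"dy":0,"dz":0.5,"turn":0},{"claw":1,"dx":0,"dy":0,"dz":0,"turn":0},{"claw":1,"dx":0,"dy":0.8,"dz":0,"turn":0},{"claw":1,"dx":0,"dy":0.8,"dz":0,"turn":0},{"claw":1,"dx":0,"dy":0.6,"dz":0,"turn":0},{"claw":1,"dx":0,"dy":0.5,"dz":0,"turn":0},{"claw":1,"dx":0,"dy":0.5,"dz":0,"turn":0},{"claw":1,"dx":0,"dy":0.5,"dz":0,"turn":0},{"claw":1,"dx":0,"dy":0.5,"dz":0,"turn":0}]'; python3 -c "
from h import *; where()"
```

```text
time: 3.75
ee_pos: [0.4894, -0.0478, 0.0395]
tcp_rot: [0.325, 3.124, -0.002]
ft_force: [-0.5, -2.0, 2.0]
opening: -0.0002
finger_force: 1.3
t 3.75 press-frame TCP mm [   1.9 -241.2   39.5] ft [-0.5 -2.   2. ] open -0.0002 ff 1.28231355920434
turn needed deg -0.005614964155135759 tool z [ 0.    -0.001 -1.   ]
```

```bash
python3 -m pendant '[{"claw":1,"dx":0,"dy":0,"dz":0,"turn":0},{"claw":1,"dx":0,"dy":0,"dz":0,"turn":0}]'
python3 - <<'E'
from h import *
from plant import eyes
where()
f=eyes.grab_frame('wrist'); cv2.imwrite('pics/w2.png',f['img'][:,:,::-1])
E
```

```text
time: 3.95
ee_pos: [0.4896, -0.0472, 0.0395]
tcp_rot: [0.324, 3.124, 0.002]
ft_force: [0.7, 1.8, 2.7]
opening: 0.0001
finger_force: 1.2
t 3.95 press-frame TCP mm [   1.9 -240.6   39.5] ft [0.7 1.8 2.7] open 0.0001 ff 1.2095572426915169
turn needed deg 0.026892443279978268 tool z [ 0.001  0.001 -1.   ]
```

View pics/w2.png

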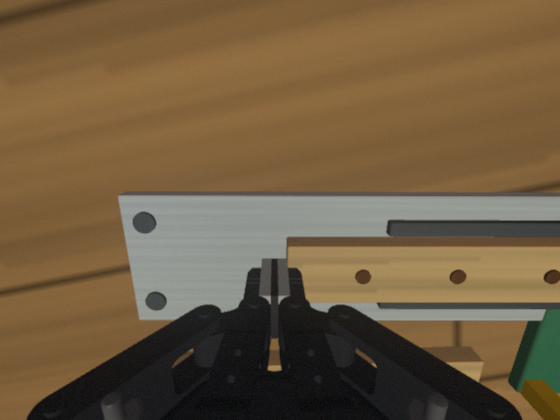

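Run:
```python
from h import *
from plant import telemetry
f,_=pickle.load(open('w1.pkl','rb')); o,q,r,p=where()
T=np.eye(4);T[:3,:3]=r;T[:3,3]=o['ee_pos']; E=T@f['hand_eye']; f['extrinsics']=E
print('hand_eye',np.round(f['hand_eye'],3).tolist())
pi=np.array([[np.cos(p[2]),np.sin(p[2])],[-np.sin(p[2]),np.cos(p[2])]])
def back(u,z):
    v=E[:3,:3]@np.linalg.solve(np.array(f['intrinsics']),[*u,1]); w=E[:3,3]+v*(z-E[2,3])/v[2]; return (pi@(w[:2]-p[:2])*1000).round(1)
print('tail top',back((287,238),.024),back((287,300),.024),'bot',back((287,247),.010))
print('bed end',back((121,194),.010),back((138,320),.010))
for z in (22,29):
  for y in(-14.5,0,14.5):
    for x in (-11,11): print(z,y,x,proj(f,P2W(p,[(q[0]+x,q[1]+y,q[2]-z)]))[0].round())
```

```text
t 4.0 press-frame TCP mm [   1.9 -240.7   39.5] ft [0.1 1.4 1.7] open 0.0002 ff 1.301119476556778
turn needed deg 0.018219810011795148 tool z [ 0.001  0.002 -1.   ]
hand_eye [[0.001, -0.947, -0.322, 0.081], [1.0, 0.002, -0.0, -0.0], [0.001, -0.322, 0.947, -0.12], [0.0, 0.0, 0.0, 1.0]]
tail top [ -20.5 -234.3] [  16.2 -233.7] bot [  -8.9 -233.5]
bed end [ -39.6 -321.8] [  40.7 -324.7]
22 -14.5 -11 [247. 253.]
22 -14.5 11 [248. 288.]
22 0 -11 [274. 253.]
22 0 11 [274. 288.]
22 14.5 -11 [301. 253.]
22 14.5 11 [300. 288.]
29 -14.5 -11 [248. 247.]
29 -14.5 11 [249. 281.]
29 0 -11 [274. 247.]
29 0 11 [274. 281.]
29 14.5 -11 [300. 247.]
29 14.5 11 [299. 281.]
```

```bash
for i in 1; do python3 -m pendant '[{"claw":1,"dx":0.1,"dy":-0.3,"dz":0,"turn":0},{"claw":1,"dx":0,"dy":0,"dz":-0.2,"turn":0},{"claw":1,"dx":0,"dy":0,"dz":0,"turn":0},{"claw":1,"dx":0,"dy":0,"dz":0,"turn":0}]'; done; python3 -c "
from h import *; where()"; python3 -m pendant '[{"claw":1,"dx":0,"dy":0.3,"dz":0,"turn":0},{"claw":1,"dx":0,"dy":0.5,"dz":0,"turn":0},{"claw":1,"dx":0,"dy":0.5,"dz":0,"turn":0},{"claw":1,"dx":0,"dy":0,"dz":0,"turn":0}]';python3 -c "
from h import *; where()"
```

```text
time: 4.4
ee_pos: [0.4871, -0.0507, 0.0411]
tcp_rot: [-0.326, -3.124, 0.001]
ft_force: [-0.3, 1.2, -0.5]
opening: 0.0001
finger_force: 0.0
t 4.4 press-frame TCP mm [ 2.000e-01 -2.446e+02  4.110e+01] ft [-0.3  1.2 -0.5] open 0.0001 ff 0.0
turn needed deg -0.021047722521276662 tool z [-0.001 -0.    -1.   ]
time: 4.8
ee_pos: [0.4903, -0.037, 0.0413]
tcp_rot: [-0.323, -3.125, -0.0]
ft_force: [-0.4, 0.3, 0.1]
opening: 0.0002
finger_force: 0.0
t 4.8 press-frame TCP mm [   0.5 -230.5   41.3] ft [-0.4  0.3  0.1] open 0.0002 ff 0.0
turn needed deg 0.06475218094365129 tool z [-0.  0. -1.]
```

```bash
python3 -m pendant '[{"claw":1,"dx":0,"dy":0.4,"dz":0,"turn":0},{"claw":1,"dx":0,"dy":0.4,"dz":0,"turn":0},{"claw":1,"dx":0,"dy":0.4,"dz":0,"turn":0},{"claw":1,"dx":0,"dy":0.3,"dz":0,"turn":0},{"claw":1,"dx":0,"dy":0,"dz":0,"turn":0}]'
python3 - <<'E'
from h import *
from plant import eyes
o,q,r,p=where()
f=eyes.grab_frame('wrist'); cv2.imwrite('pics/w3.png',f['img'][:,:,::-1])
T=np.eye(4);T[:3,:3]=r;T[:3,3]=o['ee_pos']; f['extrinsics']=T@f['hand_eye']
for y in(-210,-205,-200): print(y,proj(f,P2W(p,[(-17,y,24),(17,y,24)])).round().tolist())
E
```

```text
time: 5.3
ee_pos: [0.4934, -0.0227, 0.0413]
tcp_rot: [0.324, 3.125, 0.0]
ft_force: [0.3, 0.3, -0.4]
opening: 0.0002
finger_force: 0.0
t 5.3 press-frame TCP mm [   0.6 -215.8   41.3] ft [ 0.3  0.3 -0.4] open 0.0002 ff 0.0
turn needed deg 0.039882060638360015 tool z [ 0.  0. -1.]
-210 [[286.0, 245.0], [285.0, 301.0]]
-205 [[295.0, 245.0], [294.0, 301.0]]
-200 [[305.0, 245.0], [303.0, 301.0]]
```

View pics/w3.png

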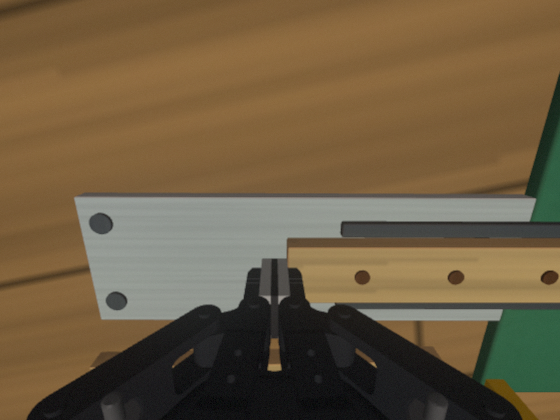

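The bar follows the fingertips. Its tail is at column 287, which is press y ≈ -209, about 9 mm short of home.

```bash
python3 -m pendant '[{"claw":1,"dx":0,"dy":0.3,"dz":0,"turn":0},{"claw":1,"dx":0,"dy":0.2,"dz":0,"turn":0},{"claw":1,"dx":0,"dy":0.2,"dz":0,"turn":0},{"claw":1,"dx":0,"dy":0,"dz":0,"turn":0}]'; python3 -m pendant '[{"claw":1,"dx":0,"dy":0.2,"dz":0,"turn":0},{"claw":1,"dx":0,"dy":0,"dz":0,"turn":0},{"claw":1,"dx":0,"dy":0,"dz":0,"turn":0}]'; python3 -c "
from h import *; where()"
```

```text
time: 5.75
ee_pos: [0.4948, -0.016, 0.0413]
tcp_rot: [0.325, 3.125, 0.0]
ft_force: [0.5, -0.9, 0.9]
opening: -0.0003
finger_force: 0.0
time: 6.05
ee_pos: [0.4952, -0.0142, 0.0413]
tcp_rot: [-0.325, -3.125, -0.0]
ft_force: [-0.7, -0.6, -0.3]
opening: -0.0001
finger_force: 0.0
t 6.05 press-frame TCP mm [   0.6 -207.1   41.3] ft [-0.7 -0.6 -0.3] open -0.0001 ff 0.0
turn needed deg 0.009005239872761158 tool z [ 0.  0. -1.]
```

```bash
python3 -m pendant '[{"claw":1,"dx":0,"dy":0.2,"dz":0,"turn":0},{"claw":1,"dx":0,"dy":0,"dz":0,"turn":0},{"claw":1,"dx":0,"dy":0,"dz":0,"turn":0}]'; python3 -m pendant '[{"claw":1,"dx":0,"dy":0.15,"dz":0,"turn":0},{"claw":1,"dx":0,"dy":0,"dz":0,"turn":0},{"claw":1,"dx":0,"dy":0,"dz":0,"turn":0}]'; python3 -c "
from h import *; where()"
```

```text
time: 6.35
ee_pos: [0.4954, -0.0128, 0.0413]
tcp_rot: [-0.325, -3.124, 0.002]
ft_force: [0.1, -3.3, 0.1]
opening: 0.0004
finger_force: 1.5
time: 6.65
ee_pos: [0.4955, -0.0126, 0.0413]
tcp_rot: [-0.326, -3.124, 0.008]
ft_force: [-2.0, -7.6, 0.6]
opening: -0.0
finger_force: 3.6
t 6.65 press-frame TCP mm [   0.6 -205.5   41.3] ft [-2.  -7.6  0.6] open -0.0 ff 3.5527803003787994
turn needed deg -0.05646524441299541 tool z [-0.001 -0.005 -1.   ]
```

Force rises to about 8 N with no further motion: the head is home. Now I'll back off, rise, and go above the window.

```bash
python3 -m pendant '[{"claw":1,"dx":0,"dy":-0.4,"dz":0,"turn":0},{"claw":1,"dx":0,"dy":-1,"dz":0,"turn":0},{"claw":1,"dx":0,"dy":-1,"dz":0,"turn":0},{"claw":1,"dx":0,"dy":0,"dz":-2,"turn":0},{"claw":1,"dx":0,"dy":0,"dz":-4,"turn":0},{"claw":1,"dx":0,"dy":0,"dz":-4,"turn":0},{"claw":1,"dx":0,"dy":0,"dz":-4,"turn":0},{"claw":1,"dx":0,"dy":0,"dz":-4,"turn":0},{"claw":1,"dx":0,"dy":0,"dz":-2,"turn":0}]'
python3 - <<'E'
from h import *
from plant import eyes
goal(-40,0,240)
f=eyes.grab_frame('top'); im=f['img']; p=np.load('p.npy')
print('tail px pred',proj(f,P2W(p,[(17,-200,24),(-17,-200,24)])))
E
```

```text
time: 7.55
ee_pos: [0.4926, -0.0351, 0.2454]
tcp_rot: [0.325, 3.119, 0.0]
ft_force: [0.5, -0.5, 0.3]
opening: 0.0002
finger_force: 0.0
t 7.55 press-frame TCP mm [   2.4 -228.1  245.4] ft [ 0.5 -0.5  0.3] open 0.0002 ff 0.0
turn needed deg -0.0206578255846181 tool z [ 0.006 -0.    -1.   ]
delta tool cm [ 4.25 22.81  0.53]
tail px pred [[286.24147947 221.68951496]
 [283.98677104 231.61022147]]
```

```bash
python3 -m pendant '[{"claw":1,"dx":0.7,"dy":3.2,"dz":0,"turn":0},{"claw":1,"dx":0.7,"dy":3.6,"dz":0,"turn":0},{"claw":1,"dx":0.7,"dy":4,"dz":0,"turn":0},{"claw":1,"dx":0.7,"dy":4,"dz":0,"turn":0},{"claw":1,"dx":0.7,"dy":4,"dz":0,"turn":0},{"claw":1,"dx":0.6,"dy":4,"dz":0,"turn":0},{"claw":1,"dx":0,"dy":0,"dz":1.5,"turn":0},{"claw":1,"dx":0,"dy":0,"dz":0,"turn":0}]'
python3 - <<'E'
from h import *
from plant import eyes
o,q,r,p=where()
f=eyes.grab_frame('wrist'); T=np.eye(4);T[:3,:3]=r;T[:3,3]=o['ee_pos']; f['extrinsics']=T@f['hand_eye']
im=f['img'][:,:,::-1].copy()
pts=[(0,50,150),(0,-50,150),(-80,-50,150),(-80,50,150),(-57,-22,135),(-57,22,135),(-23,-22,135),(-23,22,135)]
for u in proj(f,P2W(p,pts)): cv2.circle(im,tuple(int(k) for k in u),3,(255,0,255),1)
cv2.circle(im,tuple(int(k) for k in proj(f,P2W(p,[(q[0],q[1],135)]))[0]),3,(255,255,0),1)
g=eyes.grab_frame('top')['img'][165:255,180:335,::-1]
cv2.imwrite('pics/w4.png',np.vstack([im,cv2.resize(g,(310,180))if 0 else cv2.copyMakeBorder(cv2.resize(g,(310,180)),0,0,0,250,0)]))
E
```

```text
time: 8.4
ee_pos: [0.4959, 0.1975, 0.2237]
tcp_rot: [-0.321, -3.12, 0.002]
ft_force: [-0.1, -1.4, -0.6]
opening: 0.0001
finger_force: 0.0
t 8.4 press-frame TCP mm [-4.220e+01  2.000e-01  2.237e+02] ft [-0.1 -1.4 -0.6] open 0.0001 ff 0.0
turn needed deg 0.11383759619015477 tool z [-0.005 -0.001 -1.   ]
```

View pics/w4.png

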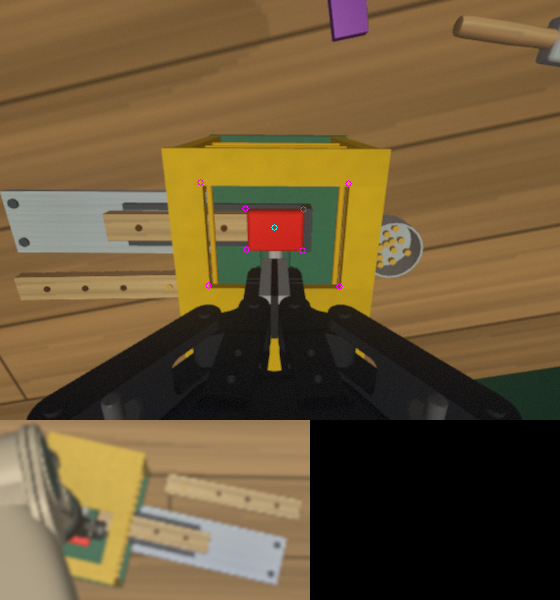

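Window and pad overlays fit to within about 2 px, with the pad spanning (247–303, 208–250). Next I'll check the linkage clearance against the plate at full depth.

Run:
```python
from h import *
from plant import eyes
f=eyes.grab_frame('wrist'); H=np.linalg.inv(f['hand_eye']); K=np.array(f['intrinsics'])
for z in (22,15,0,-10,-18,-25,-35,-50):
    u=[]
    for y in(0,15,30,45):
        c=K@(H@[0,y/1000,z/1000,1])[:3]; u.append((c[:2]/c[2]).round().tolist())
    print(z,u)
```

```text
22 [[274.0, 271.0], [302.0, 271.0], [329.0, 271.0], [356.0, 271.0]]
15 [[274.0, 278.0], [303.0, 278.0], [331.0, 278.0], [360.0, 278.0]]
0 [[274.0, 294.0], [306.0, 294.0], [337.0, 294.0], [368.0, 294.0]]
-10 [[274.0, 307.0], [308.0, 307.0], [342.0, 307.0], [375.0, 307.0]]
-18 [[274.0, 319.0], [310.0, 319.0], [346.0, 319.0], [381.0, 319.0]]
-25 [[274.0, 331.0], [312.0, 331.0], [350.0, 331.0], [387.0, 331.0]]
-35 [[274.0, 350.0], [315.0, 350.0], [356.0, 350.0], [397.0, 350.0]]
-50 [[274.0, 386.0], [322.0, 386.0], [369.0, 386.0], [416.0, 386.0]]
```

```bash
python3 -m pendant '[{"claw":1,"dx":0,"dy":0,"dz":2,"turn":0},{"claw":1,"dx":-0.1,"dy":0,"dz":2,"turn":0},{"claw":1,"dx":0,"dy":0,"dz":1.6,"turn":0},{"claw":1,"dx":0,"dy":0,"dz":0.3,"turn":0},{"claw":1,"dx":0,"dy":0,"dz":0,"turn":0}]'; python3 -c "
from h import *; where()"; python3 -m pendant '[{"claw":1,"dx":0,"dy":0,"dz":0.6,"turn":0},{"claw":1,"dx":0,"dy":0,"dz":0.6,"turn":0},{"claw":1,"dx":0,"dy":0,"dz":0.5,"turn":0},{"claw":1,"dx":0,"dy":0,"dz":0,"turn":0}]'; python3 -c "
from h import *; where()"
```

```text
time: 9.05
ee_pos: [0.4987, 0.1962, 0.1674]
tcp_rot: [-0.327, -3.124, 0.0]
ft_force: [0.3, -0.0, -0.5]
opening: -0.0002
finger_force: 0.0
t 9.05 press-frame TCP mm [-39.3  -0.6 167.4] ft [ 0.3 -0.  -0.5] open -0.0002 ff 0.0
turn needed deg -0.0758171357869198 tool z [-0.001 -0.    -1.   ]
time: 9.45
ee_pos: [0.4987, 0.1973, 0.1503]
tcp_rot: [0.325, 3.125, 0.001]
ft_force: [-0.5, 1.5, 2.9]
opening: -0.0
finger_force: 1.7
t 9.45 press-frame TCP mm [-39.5   0.5 150.3] ft [-0.5  1.5  2.9] open -0.0 ff 1.6503543290309608
turn needed deg 0.015042997019836024 tool z [ 0.     0.001 -1.   ]
```

```bash
python3 -m pendant '[{"claw":1,"dx":0.1,"dy":0,"dz":0.6,"turn":0},{"claw":1,"dx":0.1,"dy":0,"dz":0.6,"turn":0},{"claw":1,"dx":0,"dy":0,"dz":0.4,"turn":0},{"claw":1,"dx":0,"dy":0,"dz":0.2,"turn":0},{"claw":1,"dx":0,"dy":0,"dz":0,"turn":0}]'; python3 -c "
from h import *; where()";  python3 -m pendant '[{"claw":1,"dx":0,"dy":0,"dz":0.2,"turn":0},{"claw":1,"dx":0,"dy":0,"dz":0,"turn":0}]';  python3 -c "
from h import *; where()"
```

```text
time: 9.95
ee_pos: [0.4976, 0.1976, 0.134]
tcp_rot: [0.325, 3.123, 0.0]
ft_force: [-3.0, -1.0, 10.0]
opening: 0.0
finger_force: 5.1
t 9.95 press-frame TCP mm [-40.6   0.6 134. ] ft [-3. -1. 10.] open 0.0 ff 5.115343686193228
turn needed deg 0.0076893065598034605 tool z [ 0.002  0.    -1.   ]
time: 10.15
ee_pos: [0.4977, 0.1977, 0.1335]
tcp_rot: [0.324, 3.122, 0.001]
ft_force: [-6.2, 0.2, 18.8]
opening: 0.0002
finger_force: 9.7
t 10.15 press-frame TCP mm [-40.6   0.7 133.5] ft [-6.2  0.2 18.8] open 0.0002 ff 9.653618708252907
turn needed deg 0.013590570487607097 tool z [ 0.002  0.    -1.   ]
```

At the rigid stop (10→19 N over 0.5 mm). I'll add a little, hold, then withdraw straight up.

```bash
python3 -m pendant '[{"claw":1,"dx":0,"dy":0,"dz":0.1,"turn":0},{"claw":1,"dx":0,"dy":0,"dz":0,"turn":0},{"claw":1,"dx":0,"dy":0,"dz":0,"turn":0},{"claw":1,"dx":0,"dy":0,"dz":0,"turn":0}]'; python3 -m pendant '[{"claw":1,"dx":0,"dy":0,"dz":-0.5,"turn":0},{"claw":1,"dx":0,"dy":0,"dz":-0.6,"turn":0},{"claw":1,"dx":0,"dy":0,"dz":-0.8,"turn":0},{"claw":1,"dx":0,"dy":0,"dz":-1,"turn":0},{"claw":1,"dx":0,"dy":0,"dz":-1.5,"turn":0},{"claw":1,"dx":0,"dy":0,"dz":-2,"turn":0},{"claw":1,"dx":0,"dy":0,"dz":-3,"turn":0},{"claw":1,"dx":0,"dy":0,"dz":-2,"turn":0},{"claw":1,"dx":0,"dy":0,"dz":0,"turn":0}]'
python3 - <<'E'
from h import *
from plant import eyes
o,q,r,p=where()
f=eyes.grab_frame('wrist'); T=np.eye(4);T[:3,:3]=r;T[:3,3]=o['ee_pos']; f['extrinsics']=T@f['hand_eye']
im=f['img'][:,:,::-1].copy()
for u in proj(f,P2W(p,[(17,-200,24),(-17,-200,24),(-57,-22,135),(-57,22,135),(-23,-22,135),(-23,22,135)])): cv2.circle(im,tuple(int(k) for k in u),3,(255,0,255),1)
cv2.imwrite('pics/w5.png',im)
E
```

```text
time: 10.55
ee_pos: [0.4977, 0.1977, 0.1333]
tcp_rot: [0.324, 3.122, 0.001]
ft_force: [-8.0, -2.1, 23.4]
opening: -0.0001
finger_force: 12.0
time: 11.45
ee_pos: [0.4982, 0.1979, 0.2463]
tcp_rot: [0.324, 3.12, 0.003]
ft_force: [-0.4, -0.9, 0.6]
opening: -0.0001
finger_force: 0.0
t 11.45 press-frame TCP mm [-40.1   1.1 246.3] ft [-0.4 -0.9  0.6] open -0.0001 ff 0.0
turn needed deg 0.010214389487513428 tool z [ 0.005  0.001 -1.   ]
```

View pics/w5.png

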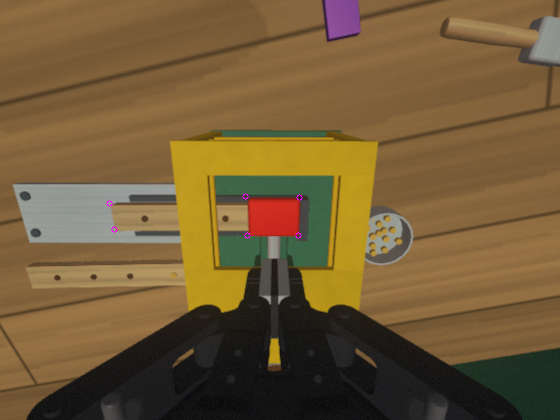

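The bar tail is at (112,215), on its predicted home position. The pad is back at rest height and nothing else has moved, so I'm handing in.

```bash
python3 -c "
from plant import order; print(order.close_job())"
```

```text
the job is handed in; nothing more can be done
None
```

I pushed the bar home against the stop, then pressed the lever to its stop for about 0.6 s through the window and let it spring back up. The arm is withdrawn clear and the job was handed in at about 11.5 s; it gave no verdict.

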